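# Take the end stop off the radio service stand

### The job

The next radio is too long for the end stop on the tilted service stand. Slide the stop along its T-slot until its hidden foot is in the open pocket at the end of the slot, lift it straight out there, and set it down gently in the accessories tray, upright on its T-foot. Do not force the stop against the stand, and leave the radio on the stand, the spare T-nut in the tray and everything else on the bench where they are.

Things in the scene. Friction and masses are not known exactly. Their poses are not given: they have to be found in the camera images.
- bed: Bed of the stand: aluminium plate 160 x 492 x 30 mm with three T-slots, on two dark brackets with clamp knobs. Locked at a tilt of 30 degrees, sloping down towards the robot; it does not move. Origin: centre of the plate (mid-thickness), 95 mm above the bench. z: square to its top face (15 mm along +z), leaning to the robot. x: up the slope. y: along the slots, towards the radio.
- slot (a point): Centre of the bed's top face, in the mouth of the middle T-slot; axes as the bed's. The slots lie at x = -50, 0 and +50 mm: mouth 17 mm wide between lips 6.5 mm thick, undercut 34 mm wide, floor 17 mm below the face. Both slot ends (y = -220 and +220 mm) are closed by end plates flush with the face. A ledge at the lower edge, y = 40 to 220 mm, 14 mm above the face, carries the radio.
- pocket (a point): Point on the face in the middle slot, 190 mm along -y from point slot, axes as the bed's. From 30 mm on its -y side (the end plate) to 36 mm on its +y side the slot's lips are cut away: an open pocket 34 mm wide and 66 mm long. Only there can the T-foot (60 mm long) be lifted out along the bed's z: touching the end plate or up to about 5 mm short of it.
- stop: End stop: plain dark steel block with a black rubber face, in the middle T-slot, clamping screws slack, 1.5 to 2 mm of play, sliding freely. Starts with its origin 15 to 75 mm on the -y side of point slot. Origin: centre of the underside of its base, which rests on the bed's face; axes as the bed's (y to the radio). Base 44 (x) x 120 (y) x 12 mm; 0.3 to 0.65 kg.
- rib (a point): Grip point on the stop, 40 mm along its z from its origin, in the rib on the base: 24 mm wide (x), 120 mm long (y), z = 12 to 60 mm; grip it across the 24 mm. Rubber at its +y end, y = 60 to 68 mm. Hidden under the base: a neck 14 x 8 mm high, then the T-foot 30 (x) x 60 (y) x 7 mm, underside 15 mm below the base. It is set anywhere up to 28 mm in y either way from the middle: feel where it meets the end plate.
- tray: Accessories tray: grey, open, 260 (x) x 240 (y) x 30 mm outside, walls and floor 5 mm thick, fixed to the bench. Origin: centre of its underside, z up. With the stop standing upright in it on its T-foot, the stop's origin is 20 mm above the tray's. The middle of the tray is free.
- radio: A mobile radio being serviced: dark finned box 140 (x) x 150 (y) x 49 mm, lying on the bed beside the stop, on the ledge; its near end is 10 to 80 mm from the stop's rubber face. Origin: centre of its underside. Leave it there.
- tnut: A spare steel T-nut, 30 x 30 x 16 mm, in the +x +y corner of the tray. Origin: centre of its underside. Leave it there.
- screwdriver: A screwdriver 200 mm long lying on the bench between robot and stand.
- wrench: A wrench 170 mm long lying behind the stand.
- multimeter: A multimeter, 180 x 85 x 45 mm, to the left of the stand.
- attenuator: A finned RF attenuator, dark block 100 x 60 x 56 mm with a connector at each end, behind the tray.
- portable: A portable two-way radio with a stub aerial, about 255 x 56 x 35 mm, lying behind the stand.
There are look-alikes about, which are no part of the job. Leave any purple or turquoise look-alike of the stop alone.

How it is judged:
On the way, in this order (a step that is already met when the one before it is completed fails the run):
1. the stop is slid along its slot, still seated on the bed, into the pocket at the slot's end (origin beyond bed y = -150 mm) (y of stop in the frame of bed below -0.15 m and z of stop in the frame of bed below 0.019 m and angle between the y axis of stop and the y axis of bed, either way round below 0.1 rad), for 0.1 s.
2. it is lifted out of the pocket (25 mm or more off the bed's face) (z of stop in the frame of bed above 0.04 m and y of stop in the frame of bed below -0.1 m), for 0.05 s.
At the end, for the whole second after the job is handed in: The stop stands upright (within 7 degrees) on its T-foot on the floor of the tray, inside its walls, released and at rest (x of stop in the frame of tray between -0.12 and 0.12 m and y of stop in the frame of tray between -0.11 and 0.11 m and z of stop in the frame of tray between 0.016 and 0.024 m and angle between stop's own z axis and vertical below 0.12 rad and linear speed of stop below 0.01 m/s and contact force between stop and the fingers below 0.1 N); the robot touches nothing.
It fails at once if the stop is forced against the stand (over 60 N) (contact force between stop and bed above 60 N).
It fails at once if the stop is dropped or pressed hard into the tray (over 60 N) (contact force between stop and tray above 60 N).
It fails at once if the radio on the stand is shifted by more than 20 mm (distance of radio from where it was at the start of the episode above 0.02 m).
It fails at once if the spare T-nut or another thing on the bench is shifted by more than 30 mm (distance of any of tnut, screwdriver, wrench, multimeter, attenuator, portable from where it was at the start of the episode above 0.03 m).
It also fails if it takes over 64 s, if anything falls off the work surface, if the arm or the gripper's body presses on something with over 40 N, if the wrist force passes 120 N, or if a joint passes its speed limit or range.

### The arm

A 6-joint arm with a two-finger parallel gripper is mounted at the origin on the work surface. World frame = base frame: x ahead of the robot, y to its left, z up, the work surface at z = 0. Lengths are in m, angles in rad, forces in N, time in s.
With the tool pointing down it reaches from about 0.275 to 0.825 m from the base axis. Payload 4.9 kg.
Tool frame: the origin (TCP) lies midway between the tips of the shut fingers; the grasp point (between the pads) lies 19 mm behind it (grip_point_offset is the distance from the TCP to the grasp point, in m); z points along the fingers, y is the line along which they close (so a half turn about z gives the same grasp; the last joint's range is limited). The gripper opens to 85 mm and grips with 20 to 120 N. Pads are 22 mm wide; open, the fingers measure 114 mm over their backs; the gripper's body (76 mm by 85 mm) begins 54 mm behind the grasp point. The pads swing forward as they close: fully open they stand 13 mm farther back than shut.
Start: joints at [-1.235, 0.326, -0.193, 1.052, 0, 1.437], TCP at [0.249, -0.49, 0.198] pointing down, gripper open.
Joint ranges: [-2.65, 2.65], [-0.97, 1.79], [-1.3, 1.35], [-1.93, 2.1], [-1.47, 1.37], [-3.14, 3.14]. Speed limits (rad/s): [2.57, 2.57, 3.14, 3.14, 3.14, 3.14].

### API

Orientations are given as a rotation vector (axis times angle).
In Python, from cell import * gives the robot as it stands. Calls block until the motion is done:
- movep(position, orientation): joint-space move of the TCP to a pose.
- move_l(position, velocity=0.15, rot=None, until_force=None): straight line of the TCP; rot=None keeps the orientation; velocity is the mean speed in m/s. With until_force (N) it stops when the force on the tool has changed by that much, and returns True; else False.
- set_joints(angles): joint-space move.
- let_go() and grab(newtons=None): open the fingers fully, or close them until they stop; newtons is the grip in N (None keeps the last).
- sleep(seconds).
- ik(position, orientation): joint angles nearest the present ones, or None.
- get_state(): the state.
- grab_frame(name): name is "scene" or "top" or "wrist"; returns a dict with "img" (480x640x3 uint8, red, green, blue), "fx", "fy", "cx", "cy" (pixels), "cam_to_world" (4x4, takes a point from camera to world coordinates); the wrist camera has in their place "T_tool_cam" (4x4, takes a point from camera to tool coordinates, whose origin is the TCP and whose axes are the flange's). Camera axes: x right, y down, z forward; pixel columns grow to the right and rows downward; lengths in m; the calibration is good to about 2 mm. A picture is of the moment at which its call begins: read the wrist's pose just before it. There is no depth.
A pose or a line that the arm cannot do raises MotionError and nothing moves.
- sign_off(): hands the job in; it is judged then, once.
Trained networks look in the newest picture that a camera, given by its name, has taken for a name from the list of things; names that differ only in an ending like _2 or _b are one class to them, and where a whole thing is asked for, a point or a joint stands for the part that bears it (a point fixed in the world has none). Each returns a list of dicts, best first, with "score" (0 to 1); they miss things now and then, are a little off and sometimes report something else, mostly with a low value. They report only what shows in the picture. A call takes as long as a camera call. They do not tell look-alikes from the thing itself.
- spot_in(camera, name): "centre" ([column, row] in pixels, amid what is visible of it).
- silhouettes(camera, name): "mask" (480x640 bool, what is visible of it) and "centre" ([column, row] in pixels, amid what is visible of it).
- tip_of(camera, name): "centre" ([column, row] in pixels: a listed point, or the origin of a listed thing).
The state is a dict: "clock": time; "q": joint angles; "joint_velocities": joint speeds; "tau": joint torques, N m; "position": TCP position; "eef_rot": TCP orientation; "contact_force": force on the tool from outside, world axes, zero at the start; "wrist_torque": the same for the moment, N m; "finger_gap": opening from 0.0 (shut) to 1.0 (fully open); "grasp_force": force on a finger pad.
Only numpy, scipy, OpenCV 4.12 (cv2) and the standard library are available. Lean on these libraries where they do the work, as an engineer would, in place of code of your own. Each camera call takes 0.05 s, during which the arm holds its last target. There are 200 camera calls.

## Working session

There is one attempt and no reset: what is moved stays moved. The work goes in short steps, each a Python script; the robot and the scene stay as the last script left them, time stands still between calls to the robot, and variables do not carry over. Pictures are saved under pics/ and viewed, at most 10 in all, crops included, and the job is handed in when it is done.

```bash
mkdir -p pics && ls
python3 - <<'E'
from cell import *
import cv2
s=get_state();print({k:s[k] for k in ("clock","q","position","eef_rot","finger_gap")})
for c in("scene","top"):
    f=grab_frame(c);cv2.imwrite(f"pics/{c}0.png",f["img"][:,:,::-1])
    print(c,f["fx"],f["cx"],f["cy"],f["cam_to_world"])
    for n in("bed","slot","pocket","stop","rib","tray","radio","tnut"):
        print(n,[( [round(float(v)) for v in d["centre"]],round(d["score"],2)) for d in tip_of(c,n)[:3]])
E
```

```text
pics
{'clock': 0.0, 'q': array([-1.23524512e+00,  3.26925633e-01, -1.93602093e-01,  1.05201529e+00,
       -4.61910466e-06,  1.43657885e+00]), 'position': array([ 0.24875656, -0.48979581,  0.19690493]), 'eef_rot': array([-3.05363880e+00, -7.30740099e-01,  2.82795717e-04]), 'finger_gap': 1.002650761202005}
scene 500.66455597587856 324.84118543188134 244.1892445564855 [[ 0.54626192  0.68782925 -0.47800506  1.06345731]
 [ 0.83744131 -0.46008627  0.29497911 -0.30598735]
 [-0.01702831 -0.56143703 -0.82734424  1.02462085]
 [ 0.          0.          0.          1.        ]]
bed [([370, 227], 0.71)]
slot [([369, 221], 0.97)]
pocket [([300, 268], 0.8)]
stop [([215, 239], 0.83), ([327, 377], 0.75), ([327, 180], 0.7)]
rib [([345, 217], 0.86), ([222, 229], 0.86), ([338, 174], 0.85)]
tray [([163, 351], 0.8)]
radio [([409, 188], 0.66)]
tnut [([219, 359], 0.72)]
top 615.6596100894818 324.14077537540555 215.89141291174693 [[ 0.00839417 -0.99939345  0.0337974   0.47670944]
 [-0.99996028 -0.00828805  0.00327862  0.02275701]
 [-0.00299652 -0.03382357 -0.99942333  1.48285332]
 [ 0.          0.          0.          1.        ]]
bed [([277, 208], 0.69), ([420, 138], 0.38)]
slot [([275, 209], 0.64)]
pocket [([358, 202], 0.87)]
stop [([256, 305], 0.98), ([295, 206], 0.86), ([406, 304], 0.76)]
rib [([390, 312], 0.86), ([304, 217], 0.76)]
tray [([492, 222], 0.57)]
radio [([214, 225], 0.66)]
tnut [([453, 188], 0.68)]
```

View pics/scene0.png

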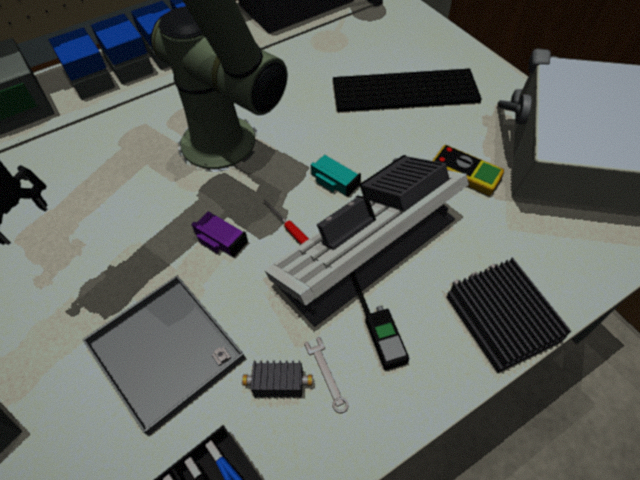

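View pics/top0.png

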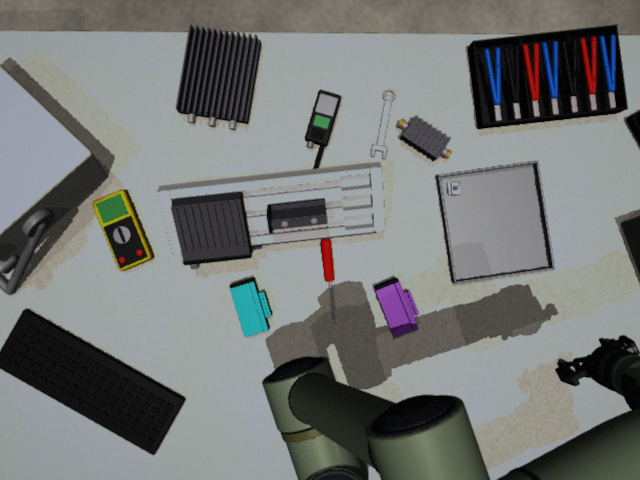

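The top view shows the dark stop at about (298,216) in the middle slot, with the radio at (212,227), the pocket end at (358,202), the tray at (494,222) and the T-nut at (453,187). The purple and turquoise blocks are decoys. Next I fit the bed and tray poses.

```bash
cat > h.py <<'E'
from cell import *
import numpy as np, cv2
from scipy.optimize import least_squares
from scipy.spatial.transform import Rotation as Ro
def Rb(psi): return (Ro.from_euler('z',psi)*Ro.from_euler('y',-np.pi/6)).as_matrix()
def proj(f,T,P):
    p=(np.asarray(P)-T[:3,3])@T[:3,:3]
    return np.stack([f["fx"]*p[...,0]/p[...,2]+f["cx"],f["fy"]*p[...,1]/p[...,2]+f["cy"]],-1)
def bedpt(b,P): return np.array([b[0],b[1],.095])+np.asarray(P)@Rb(b[2]).T
def box(x,y,z): return np.array([(a,b,c) for a in x for b in y for c in z])
def draw(im,pts,col):
    for p in pts: cv2.circle(im,tuple(int(round(v)) for v in p),3,col,1)
def toolT(s):
    T=np.eye(4);T[:3,:3]=Ro.from_rotvec(s["eef_rot"]).as_matrix();T[:3,3]=s["position"];return T
E
python3 - <<'E'
from h import *
F={c:grab_frame(c) for c in("scene","top")}
obs=[]
for c in F:
    for n,p in(("slot",(0,0,.015)),("pocket",(0,-.19,.015))):
        obs.append((c,n,np.array(p),np.array(tip_of(c,n)[0]["centre"])))
fun=lambda b:np.concatenate([proj(F[c],F[c]["cam_to_world"],bedpt(b,p))-o for c,n,p,o in obs])
r=least_squares(fun,[.5,.1,.06],loss='soft_l1',f_scale=2);b=r.x;print(b,fun(b).round(1).reshape(-1,2).tolist())
# tray: corners from mask in top
m=silhouettes("top","tray")[0]["mask"].astype(np.uint8);rect=cv2.minAreaRect(cv2.findNonZero(m));print(rect)
def ray(f,px,z):
    T=f["cam_to_world"];d=T[:3,:3]@[(px[0]-f["cx"])/f["fx"],(px[1]-f["cy"])/f["fy"],1];return T[:3,3]+d*(z-T[2,3])/d[2]
q=[ray(F["top"],p,.03) for p in cv2.boxPoints(rect)];print(np.round(q,3).tolist(),np.mean(q,0))
for n in("stop",):
  for c in F: print(c,[(np.round(d["centre"]).tolist(),round(d["score"],2),int(d["mask"].sum())) for d in silhouettes(c,n)])
ims=[]
for c,(u,v) in(("top",(150,130)),("scene",(240,130))):
    f=F[c];k=3;im=cv2.resize(f["img"][v:v+130,u:u+250,::-1],None,fx=k,fy=k,interpolation=cv2.INTER_CUBIC)
    P=np.vstack([box((-.08,.08),(-.246,.246),(.015,)),box((-.017,.017),(-.22,-.154),(.015,)),box((-.08,.08),(-.246,),(-.015,))])
    draw(im,(proj(f,f["cam_to_world"],bedpt(b,P))-[u,v])*k,(0,0,255));ims.append(im[:390] )
cv2.imwrite("pics/fit.png",cv2.resize(np.vstack(ims),(577,600)))
E
```

```text
[0.54059631 0.13470334 0.13902468] [[-1.1, 0.3], [1.1, -1.4], [1.5, -0.7], [-0.7, -0.0]]
((495.2481994628906, 222.03817749023438), (113.222900390625, 105.58282470703125), 81.38435363769531)
[[0.627, -0.233, 0.03], [0.667, -0.48, 0.03], [0.403, -0.519, 0.03], [0.364, -0.273, 0.03]] [ 0.51509675 -0.37609206  0.03      ]
scene [([219.0, 235.0], 0.78, 1506), ([334.0, 178.0], 0.76, 1276), ([348.0, 222.0], 0.66, 1826), ([160.0, 353.0], 0.53, 13740)]
top [([398.0, 306.0], 0.91, 1605), ([296.0, 212.0], 0.67, 1576), ([249.0, 304.0], 0.58, 1664)]
```

View pics/fit.png

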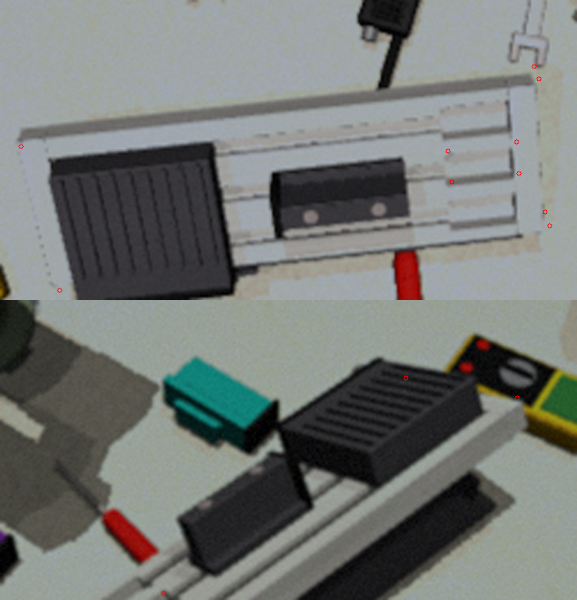

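The overlay shows the yaw is too large. The face corners can be read in the crop, so I refit with those: top view (381.4,166.4), (159.5,192) and (385.3,232.3), and scene (466,175.5).

Run:
```python
from h import *
F={c:grab_frame(c) for c in("scene","top")}
obs=[("top",(.08,-.246,.015),(381.4,166.4)),("top",(.08,.246,.015),(159.5,192)),("top",(-.08,-.246,.015),(385.3,232.3)),("scene",(.08,.246,.015),(466,175.5)),("scene",(-.08,-.246,.015),(268,271))]
fun=lambda b:np.concatenate([proj(F[c],F[c]["cam_to_world"],bedpt(b,p))-o for c,p,o in obs])
r=least_squares(fun,[.5,.1,.1],loss='soft_l1',f_scale=2);b=r.x;print(b,fun(b).round(1).reshape(-1,2).tolist())
np.save("bed.npy",b)
# stop y: silhouette end on top image
m=min(silhouettes("top","stop"),key=lambda d:np.hypot(*(np.array(d["centre"])-[298,214])))["mask"]
best=[]
for y in np.arange(-.09,0,.005):
    z=np.zeros((480,640),np.uint8);P=np.vstack([box((-.022,.022),(y-.06,y+.06),(.015,.027)),box((-.012,.012),(y-.06,y+.068),(.027,.075))])
    for s in(P[:8],P[8:]): cv2.fillConvexPoly(z,cv2.convexHull(proj(F["top"],F["top"]["cam_to_world"],bedpt(b,s)).astype(np.float32)).astype(int),1)
    best.append(((z&m).sum()/(z|m).sum(),y))
print(max(best));y=max(best)[1]
R=Rb(b[2])
for k in(1,-1):
    rt=np.stack([np.cross(k*R[:,0],-R[:,2]),k*R[:,0],-R[:,2]],1);rv=Ro.from_matrix(rt).as_rotvec()
    for P in([0,y,.015+.17],[0,y,.015+.023],[0,-.21,.038],[0,-.21,.17]): print(k,bedpt(b,P).round(3),ik(bedpt(b,P),rv))
```

```text
[0.54032356 0.13845795 0.11837646] [[0.9, -0.1], [-2.1, -0.8], [0.7, -2.2], [0.5, -2.5], [-3.6, -1.4]]
(np.float64(0.8802395209580839), np.float64(-0.054999999999999966))
1 [0.455 0.073 0.255] [-0.07215897 -0.30270424 -0.83934643  0.51842705  0.09483442  1.40528953]
1 [0.528 0.082 0.128] [-0.03314215  0.04326827 -0.94449605  0.06440846  0.07554158  1.43932661]
1 [ 0.546 -0.072  0.128] [-0.42870916  0.09321037 -0.87631282  0.1431747   0.26312599  1.08539292]
1 [ 0.481 -0.08   0.242] [-0.53472994 -0.19047902 -0.78723823  0.544111    0.30870826  0.98560653]
-1 [0.455 0.073 0.255] [-0.07215897 -0.30270424 -0.83934643  0.51842705  0.09483442 -1.73630313]
-1 [0.528 0.082 0.128] [-0.03314215  0.04326827 -0.94449605  0.06440846  0.07554158 -1.70226604]
-1 [ 0.546 -0.072  0.128] [-0.42870916  0.09321037 -0.87631282  0.1431747   0.26312599 -2.05619973]
-1 [ 0.481 -0.08   0.242] [-0.53472994 -0.19047902 -0.78723823  0.544111    0.30870826 -2.15598612]
```

```bash
cat >> h.py <<'E'
def grot(psi,k=1):
    R=Rb(psi);return Ro.from_matrix(np.stack([np.cross(k*R[:,0],-R[:,2]),k*R[:,0],-R[:,2]],1)).as_rotvec()
E
python3 - <<'E'
from h import *
b=np.load("bed.npy");movep(bedpt(b,[0,-.11,.235]),grot(b[2]))
s=get_state();f=grab_frame("wrist");T=toolT(s)@f["T_tool_cam"];print(s["clock"],s["position"],f["T_tool_cam"].round(3).tolist())
np.savez("w1.npz",img=f["img"],T=T,K=[f["fx"],f["fy"],f["cx"],f["cy"]])
im=f["img"][:,:,::-1].copy()
y=-.055
P=np.vstack([box((-.08,.08),(-.246,),(.015,)),box((-.017,.017),(-.22,-.154),(.015,)),box((-.012,.012),(y-.06,y+.06),(.075,)),box((-.022,.022),(y-.06,y+.06),(.027,))])
draw(im,proj(f,T,bedpt(b,P)),(0,0,255))
cv2.imwrite("pics/w1.png",im)
for n in("slot","pocket","stop","rib"): print(n,[(np.round(d["centre"]).tolist(),round(d["score"],2)) for d in tip_of("wrist",n)])
E
```

```text
3.4417 [0.43705701 0.01469185 0.29860742] [[-0.001, -0.945, -0.328, 0.085], [1.0, -0.0, -0.001, -0.001], [0.001, -0.328, 0.945, -0.176], [0.0, 0.0, 0.0, 1.0]]
slot []
pocket [([315.0, 261.0], 0.69), ([291.0, 382.0], 0.43)]
stop [([70.0, 362.0], 0.85), ([316.0, 134.0], 0.73)]
rib [([49.0, 337.0], 0.88), ([315.0, 134.0], 0.7)]
```

View pics/w1.png

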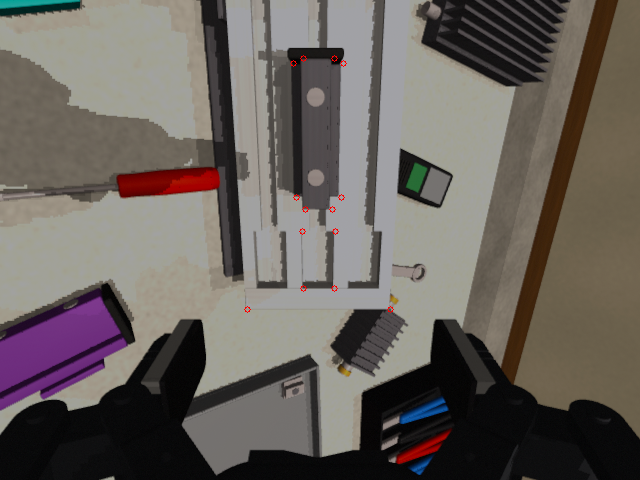

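The wrist view agrees with the fit to within a few pixels: the bed corners lie at (247,309) and (391,309), the pocket at (303–335, 231–288) and the rib at x≈303–332. I zoom in once to settle lateral offset and yaw.

Run:
```python
from h import *
b=np.load("bed.npy");w=np.load("w1.npz");K=w["K"];f=dict(fx=K[0],fy=K[1],cx=K[2],cy=K[3])
im=cv2.resize(w["img"][40:320,230:410,::-1],None,fx=2.1,fy=2.1,interpolation=cv2.INTER_CUBIC)
def L(P,col):
    p=((proj(f,w["T"],bedpt(b,P))-[230,40])*2.1).astype(int);cv2.line(im,tuple(map(int,p[0])),tuple(map(int,p[1])),col,1)
for x in(-.08,.08): L([[x,-.246,.015],[x,.1,.015]],(0,0,255))
for x in(-.0085,.0085): L([[x,-.154,.015],[x,.1,.015]],(0,0,255))
for x in(-.017,.017): L([[x,-.22,.015],[x,-.154,.015]],(0,0,255))
for x in(-.012,.012): L([[x,-.115,.075],[x,.005,.075]],(0,255,0))
for yy in(-.246,-.22): L([[-.08,yy,.015],[.08,yy,.015]],(255,0,0))
cv2.imwrite("pics/z1.png",im)
```

```text
(no output)
```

View pics/z1.png

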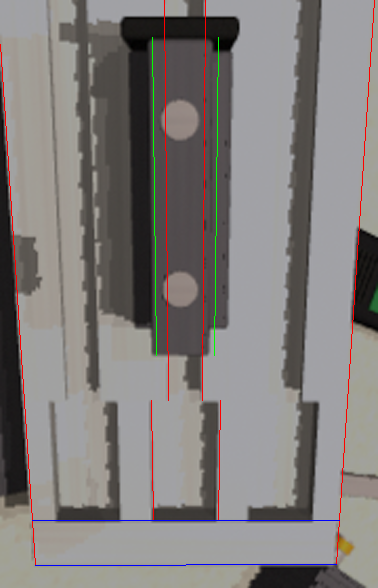

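The bed fit holds. The rib sits about 1.5 mm toward −x, resting on the lower lip because of gravity, and y = −0.055 is confirmed. Now I grip it and slide with force monitoring.

```bash
cat >> h.py <<'E'
b=np.load("bed.npy");R=Rb(b[2])
def F(): return get_state()["contact_force"]@R   # force in bed axes
def bp(): return R.T@(get_state()["position"]-np.array([b[0],b[1],.095]))
E
python3 - <<'E'
from h import *
x=-.001
movep(bedpt(b,[x,-.055,.13]),grot(b[2]))
print(F().round(1))
print(move_l(bedpt(b,[x,-.055,.037]),.1,until_force=8), bp().round(4))
print(F().round(1)); grab(25); s=get_state();print(F().round(1),s["finger_gap"],s["grasp_force"],s["clock"])
f0=F();y=-.055
for i in range(4):
    y-=.01; h=move_l(bedpt(b,[x,y,.037]),.05,until_force=15)
    d=F()-f0;print(h,bp().round(4),d.round(1))
    if h: break
print(get_state()["clock"])
E
```

```text
[ 0.8 -0.4  0.5]
False [-0.0004 -0.0553  0.0375]
[ 0.2 -0.   0.7]
[-1.4  0.5  5.2] 0.26755299483118733 26.44670605659485 5.9083
False [-0.0012 -0.0646  0.0371] [0.3 1.3 1.3]
False [-0.0013 -0.0746  0.0371] [-0.1  0.9  2.8]
False [-0.0012 -0.0846  0.0371] [0.7 0.4 1.7]
False [-0.0013 -0.0946  0.0371] [0.2 0.9 2.3]
7.3083
```

Run:
```python
from h import *
x=-.001;f0=F()
y=bp()[1]
while y>-.225:
    y-=.012; h=move_l(bedpt(b,[x,y,.037]),.04,until_force=8)
    d=F()-f0;print(h,bp().round(4),d.round(1))
    if h or abs(d[1])>8: break
print(get_state()["finger_gap"],get_state()["clock"])
```

```text
False [-0.0013 -0.1059  0.0372] [-1.1  1.1  0.8]
False [-0.0013 -0.1179  0.0372] [-0.8  0.4  0.5]
False [-0.0013 -0.1299  0.0371] [-0.6  0.2  0.5]
False [-0.0013 -0.1419  0.0372] [-1.1  1.8  1. ]
False [-0.0013 -0.1539  0.0372] [-0.9  1.4  0.8]
False [-0.0013 -0.1658  0.0372] [-1.   0.6  1. ]
False [-0.0014 -0.1778  0.0372] [0.6 0.1 1.9]
True [-0.0021 -0.1803  0.0371] [ 1.3  0.2 -4.2]
0.2683180939082368 10.6917
```

Run:
```python
from h import *
p=bp();print(F().round(1),p.round(4))
for i in range(3):
    h=move_l(bedpt(b,[-.001,p[1]-.008,.037]),.02,until_force=8);print(h,bp().round(4),F().round(1),get_state()["finger_gap"])
    sleep(.2);print(F().round(1),bp().round(4))
    if h: move_l(bedpt(b,[-.001,p[1]+.001,.037]),.02);print(bp().round(4),F().round(1))
    else: p=bp()
f=grab_frame("wrist");cv2.imwrite("pics/w2.png",f["img"][:,:,::-1])
```

```text
[0.1 1.5 3.3] [-0.0021 -0.1803  0.0371]
True [-0.0021 -0.1802  0.0372] [0.7 1.1 3.8] 0.2713435231917423
[1.  0.6 2.9] [-0.0022 -0.1802  0.0371]
[-0.0021 -0.1802  0.0371] [-2.4 -2.6  8.7]
True [-0.0022 -0.18    0.0371] [ 0.7 -0.3  3.5] 0.26418263036807593
[0.  0.5 3.9] [-0.0022 -0.18    0.0371]
[-0.0022 -0.1801  0.0371] [-2.1 -2.4  9. ]
True [-0.0022 -0.1799  0.0372] [0.5 1.  4.6] 0.2683753590904283
[0.1 0.1 3.2] [-0.0022 -0.1799  0.0372]
[-0.0021 -0.1799  0.0371] [-2.7 -1.8  9.8]
```

View pics/w2.png

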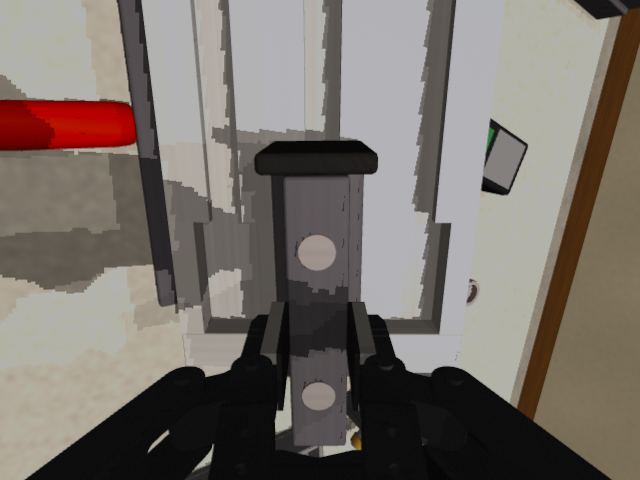

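The wrist view shows the rib's rear end beyond the end plate and the rubber at (316,158), so the foot should be near the end plate. I back off and re-feel to separate contact from a transient.

Run:
```python
from h import *
def go(y,**k):
    h=move_l(bedpt(b,[-.001,y,.037]),**k);a=F();sleep(.3);print(y,h,bp().round(4),a.round(1),F().round(1))
go(-.175,velocity=.02);go(-.178,velocity=.02);go(-.180,velocity=.02);go(-.1815,velocity=.02)
if abs(F()[1])<12: go(-.183,velocity=.02)
print(get_state()["clock"])
```

```text
-0.175 False [-0.0018 -0.1761  0.0371] [-2.9 -3.   8.6] [-2.2 -1.9  8.7]
-0.178 False [-0.002  -0.177   0.0371] [-0.8  2.1  9.5] [-1.5  2.2  9. ]
-0.18 False [-0.0022 -0.1783  0.0371] [-1.4  4.4 12.4] [-1.6  5.1 11.4]
-0.1815 False [-0.0022 -0.1796  0.0371] [-1.5  4.3 10.7] [-1.5  4.7 10.6]
-0.183 False [-0.0022 -0.1798  0.0371] [-1.2  8.  12.7] [-0.8  7.4 12.3]
15.7917
```

Contact is real: force builds to 8 N at y ≈ −0.180, so the foot is about 10 mm toward −y. I back off 2 mm, tighten the grip and lift along bed z with a force guard.

Run:
```python
from h import *
move_l(bedpt(b,[-.001,-.1772,.037]),.02);sleep(.2);grab(70);sleep(.2);f0=F();print(bp().round(4),f0.round(1),get_state()["grasp_force"])
for z in(.041,.045,.05,.056,.065,.08,.10,.13):
    h=move_l(bedpt(b,[-.001,-.1775,z]),.04,until_force=20);print(z,h,bp().round(4),(F()-f0).round(1))
    if h: break
print(get_state()["finger_gap"],get_state()["clock"])
```

```text
[-0.002  -0.178   0.0373] [-3.4 -2.5 12.9] 68.0476178214327
0.041 False [-0.0018 -0.1773  0.0408] [  2.3   2.7 -16.3]
0.045 False [-0.0016 -0.1772  0.045 ] [  2.9   2.5 -15.6]
0.05 False [-0.0014 -0.1774  0.0501] [  1.2   2.5 -15.7]
0.056 False [-0.0009 -0.1776  0.0563] [  1.    2.1 -16.3]
0.065 False [-0.0006 -0.1777  0.0653] [  0.4   1.7 -16.7]
0.08 False [-0.0007 -0.1777  0.0803] [  1.    2.3 -16.2]
0.1 False [-0.0008 -0.1776  0.1002] [  1.2   1.9 -16.5]
0.13 False [-0.0011 -0.1775  0.13  ] [  2.    2.  -16.5]
0.24738077400007766 20.375
```

Lifted out cleanly. Now over to the tray, with a check picture before lowering.

Run:
```python
from h import *
psi=.155;c=np.array([.515,-.376]);Rt=Ro.from_euler('z',psi).as_matrix()
rv=Ro.from_matrix(np.stack([Rt[:,1],Rt[:,0],[0,0,-1]],1)).as_rotvec()
p=c+Rt[:2,:2]@[-.015,-.015]
np.savez("tray.npz",p=p,rv=rv)
pos=get_state()["position"]
print(ik([*p,.16],rv),ik([*p,.042],rv))
move_l(pos+[0,-.02,.06],.15)
movep([*p,.16],rv)
s=get_state();print(s["position"],s["finger_gap"],s["contact_force"],s["clock"])
f=grab_frame("wrist");g=grab_frame("scene")
cv2.imwrite("pics/p1.png",cv2.resize(np.hstack([f["img"],cv2.resize(g["img"][200:440,60:380],(640,480))])[:,:,::-1],(800,300)))
```

```text
[-7.79512180e-01  5.14167369e-01 -2.37024825e-04  1.05639193e+00
  0.00000000e+00  6.36284147e-01] [-0.77951218  0.61773655 -0.1449422   0.80811758  0.          0.63628415]
[ 0.5029201  -0.39213812  0.16030656] 0.2459581958880789 [ 0.87275573 -0.36003444 -4.22084552] 22.2333
```

View pics/p1.png

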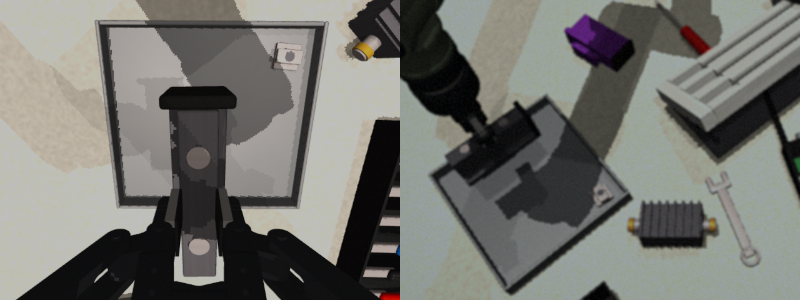

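The stop hangs straight and aligned over the tray, and the T-nut at (290,55) is clear. I check the tray corners against the wrist camera numerically, then lower.

Run:
```python
from h import *
t=np.load("tray.npz");p,rv=t["p"],t["rv"]
s=get_state();f=grab_frame("wrist");T=toolT(s)@f["T_tool_cam"]
q=[]
for u,v in((155,34),(525,34),(485,328),(190,333)):
    d=T[:3,:3]@[(u-f["cx"])/f["fx"],(v-f["cy"])/f["fy"],1];q.append(T[:3,3]+d*(.03-T[2,3])/d[2])
q=np.array(q);m=q.mean(0);print(q.round(3).tolist(),m)
if np.hypot(*(m[:2]-[.515,-.376]))<.02:
    move_l([*p,.06],.08);sleep(.2)
    h=move_l([*p,.036],.015,until_force=4);s=get_state();print(h,s["position"],s["contact_force"],s["clock"])
```

```text
[[0.372, -0.283, 0.03], [0.624, -0.243, 0.03], [0.664, -0.473, 0.03], [0.408, -0.518, 0.03]] [ 0.51691252 -0.37919021  0.03      ]
True [ 0.50225329 -0.39289467  0.04219887] [0.06042069 1.31033349 4.41744905] 25.0917
```

Touchdown came at TCP z = 0.0422 against an expected 0.042. I release, retreat straight up and check.

Run:
```python
from h import *
t=np.load("tray.npz");p,rv=t["p"],t["rv"]
let_go();sleep(.3);s=get_state();print(s["finger_gap"],s["contact_force"],s["grasp_force"])
move_l([*p,.2],.1);sleep(.5);s=get_state();print(s["contact_force"],s["clock"])
f=grab_frame("wrist");g=grab_frame("scene")
cv2.imwrite("pics/p2.png",cv2.resize(np.hstack([f["img"],cv2.resize(g["img"][150:450,60:460],(640,480))])[:,:,::-1],(800,300)))
```

```text
0.9996341518511616 [ 0.20935072  0.62061823 -0.24275253] 0.0
[-0.06778427  0.45156348 -0.62862677] 28.275
```

View pics/p2.png

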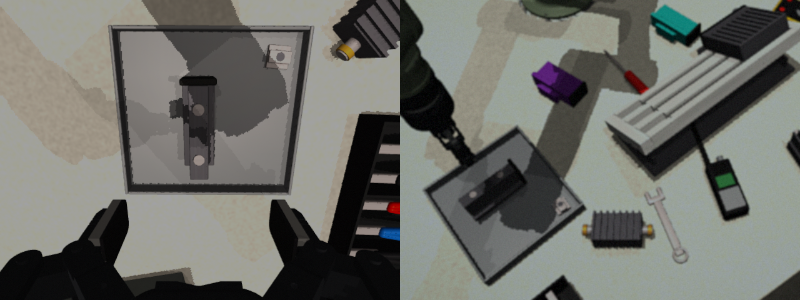

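The stop stands upright in the middle of the tray at about (198,128), the gripper is clear, and the radio, T-nut and the rest look unmoved.

```bash
python3 -c "
from cell import *
print(sign_off())"
```

```text
the job is handed in; nothing more can be done
None
```

I slid the end stop to the pocket, lifted it out and set it upright in the tray. The job was handed in at about 28 s with the gripper clear and the other items looking unmoved in the final pictures; the sign-off returned no verdict.

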